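Shut the sticking lid of the scissors case

TASK

The sliding steel lid of the large scissors case is open and sticks in its two side tracks. Slide it fully shut over the scissors, away from the robot, by pushing its two end knobs by turns, a little at a time, so that neither knob ever gets more than 5 cm ahead of the other. Do not shove or upset the pot of rivets standing nearby.

Things in the scene. Friction and masses are not known exactly. Their poses are not given: they have to be found in the camera images.
- case: Large low wooden scissors case, 300 x 340 x 68 mm high, fixed; origin: centre of its underside. Its x axis points away from the robot, the way the lid shuts; y left. Near half decked over, far half (x 0 to 135 mm) an open well. The steel lid slides out from under the deck, moved only by its two end knobs, in slots at y = +120 and -120 mm. The small shut case with one knob is not part of the job.
- left_knob (a point): Centre of the top of the left knob (case y +120): an upright dark steel post 20 mm thick, top 117 mm above the bench, 49 mm above the deck. It slides along case x only, from -58 mm (open stop) to +62 mm (shut stop), against some 5 N of friction, and stays where left. It starts 0 to 25 mm from the open stop. Its frame has the case's axes.
- right_knob (a point): The same for the right knob (case y -120 mm). The knobs need not start level. Each knob moves only its own end of the lid, which swivels a little in its tracks: the other knob stays put, until it lags by some 60 mm, when the lid binds.
- pot: An open aluminium pot of rivets, 68 mm in diameter at the rim and 70 mm high, 0.35 kg, standing loose on the bench to one side of the case. Origin: centre of its underside; z is its axis.

How it is judged:
At the end, for the whole second after the job is handed in: Both knobs stand within 12 mm of their shut stops (more than 50 mm along the case's x axis from its centre), so the lid covers the well, and the pot stands upright (x of each of left_knob, right_knob in the frame of case above 0.05 m and angle between pot's own z axis and vertical below 0.3 rad); the robot touches nothing.
It fails at once if one end of the lid got more than 50 mm ahead of the other (measured between the knobs along the track) (x of left_knob in the frame of right_knob above 0.05 m or x of left_knob in the frame of right_knob below -0.05 m).
It fails at once if the pot of rivets was shoved more than 40 mm or upset (distance of pot from where it was at the start of the episode above 0.04 m or angle between pot's own z axis and vertical above 0.5 rad).
It also fails if it takes over 64 s, if anything falls off the work surface, if the arm or the gripper's body presses on something with over 40 N, if the wrist force passes 120 N, or if a joint passes its speed limit or range.

ROBOT

A 7-joint arm with a two-finger parallel gripper is mounted at the origin on the work surface. World frame = base frame: x ahead of the robot, y to its left, z up, the work surface at z = 0. Lengths are in m, angles in rad, forces in N, time in s.
With the tool pointing down it reaches from about 0.4 to 0.9 m from the base axis. Payload 5.6 kg.
Tool frame: the origin (TCP) lies at the very end of the fingers, on their centre line; the grasp point (between the pads) lies 19 mm behind it; z points along the fingers, y is the direction in which the jaws open and shut (so a half turn about z gives the same grasp; the last joint's range is limited). The gripper opens to 92 mm and grips with 3 to 60 N. Pads are 20 mm wide; open, the fingers measure 128 mm over their backs; the gripper's body (75 mm by 189 mm) begins 69 mm behind the grasp point.
Start: joints at [1.092, 0.468, -0.012, 1.603, 0.006, 1.071, -0.056], TCP at [0.274, -0.589, 0.215] pointing down, gripper open.
Joint ranges: [-2.53, 2.53], [-0.31, 2.02], [-1.57, 1.55], [0.28, 2.44], [-1.29, 4.43], [0.15, 1.84], [-2.92, 2.92]. Speed limits (rad/s): [2.57, 2.57, 3.14, 3.14, 3.14, 3.14, 3.14].

INTERFACE

Orientations are given as a unit quaternion [x, y, z, w].
In Python, from bench import * gives the robot as it stands. The module is installed in compiled form; this text tells all that it offers.
- The arm moves only by the tool send_rows, never from a script. Its arguments are lists of equal length, an entry for each row: "gripper": the gripper command: -1 is fully open, 1 is shut, values between are in proportion; "delta_pos": the shift along the tool's x, y, z as a fraction of full scale, a list of three; "twist": the turn, a rotation vector about the tool's x, y, z as a fraction of full scale, a list of three. In form: {"gripper": [gripper, ...], "delta_pos": [[tx, ty, tz], ...], "twist": [[ax, ay, az], ...]}. A call has 1 to 20 rows; each row is the pose to reach, as a shift and turn from the pose measured when the call began, along the tool's axes at that moment, turning the shorter way round; what a row does not reach only later rows make up. Full scale, the value 1, is 0.2 m for a shift and 180 degrees for a turn. A row lasts 1/12 s, in which the tool goes at most 41.7 mm and 7.16 degrees, less where a joint would pass 70% of its speed; a pose out of reach is approached as far as the arm can. A call with a number of a shift or a turn outside -1 to 1 is refused whole. A call with a gripper value outside its range is refused whole. The fingers move at their own pace and stop on an object; "squeeze" is the grip in N (left out, the last holds). Time passes only in rows, so rows that repeat a pose let the fingers close. It gives the time, the measured TCP pose, the force and the opening at its end, in the units of the state.
- sense(): the state, without advancing time (a new reading comes with each control period).
- grab_frame(name): name is "scene" or "top" or "wrist"; returns (picture, depth): 384x512x3 uint8, red, green, blue; 384x512 float32, m along the optical axis (not along the pixel's ray), 0 where there is no reading.
- get_calibration(name): a dict with "vfov" (degrees; the focal length in pixels is half the picture's height over the tangent of half this angle, whatever the lens; pixels are square), "cx", "cy" (the principal point, pixels), "R" (3x3) and "t" (3): a world point X has camera coordinates R X + t. Camera axes: x right, y down, z forward; pixel columns grow to the right and rows downward; lengths in m; the calibration is good to about 2 mm. A picture is of the moment at which its call begins: read the wrist's pose just before it. get_calibration takes no time and is no camera call; for the wrist camera it gives the pose at the moment of the call.
- sign_off(): hands the job in, once; it reports no verdict.
The state is a dict: "t": time; "qpos": joint angles; "joint_vel": joint speeds; "effort": joint torques, N m; "ee_pos": TCP position; "orientation": TCP orientation; "contact_force": force on the tool from outside, world axes, zero at the start; "ft_torque": the same for the moment, N m; "gripper_width": finger opening in m.
Only numpy, scipy, OpenCV 4.12 (cv2) and the standard library are available. Lean on these libraries where they do the work, as an engineer would, in place of code of your own. Each camera call takes 0.05 s, during which the arm holds its last target.

## Working session

There is one attempt and no reset: what is moved stays moved. The work goes in short steps, Python scripts to look and compute and a tool call to move; the robot and the scene stay as the last step left them, time stands still between calls to the robot, and variables do not carry over. Pictures are saved under pics/ and viewed, and the job is handed in when it is done.

Besides the shell and the picture viewer there is one more tool, called after ">>>" by a JSON object that holds its "method" and its "body", one argument or row to a line. send_rows: Moves the arm, as the interface text tells. Its arguments: {"type":"object","properties":{"gripper":{"type":"array"},"delta_pos":{"type":"array"},"twist":{"type":"array"},"squeeze":{"type":"number"}},"required":["gripper","delta_pos","twist"]}

```bash
mkdir -p pics
python3 - <<'E'
from bench import *
import cv2,numpy as np
s=sense();print(s)
for n in("scene","top"):
    c=get_calibration(n);p,d=grab_frame(n)
    cv2.imwrite(f"pics/{n}0.png",p[:,:,::-1]);np.savez(f"{n}0.npz",p=p,d=d,**c);print(n,c)
E
```

```text
{'t': 0.0, 'qpos': array([ 1.09199185,  0.46835448, -0.01158882,  1.60356414,  0.00600602,
        1.07136653, -0.05633437]), 'joint_vel': array([ 0.0013379 ,  0.00206826, -0.00181635, -0.00032373,  0.0003213 ,
        0.00020738, -0.00103586]), 'effort': array([ 1.35556820e-03, -5.20564485e+01, -1.18094144e-02, -2.43745583e+01,
       -5.66399388e-02,  1.73448661e-02,  1.83061106e-04]), 'ee_pos': array([ 0.27409141, -0.58878834,  0.21367967]), 'orientation': array([ 9.76364460e-01,  2.16129021e-01, -2.41933945e-04, -7.93095294e-04]), 'contact_force': array([-1.2538953 , -0.18147163,  0.201517  ]), 'ft_torque': array([-0.0203297 ,  0.02972366,  0.03267323]), 'gripper_width': 0.09189136201254339}
scene {'vfov': 56.3174887710214, 'cx': 261.18158949970257, 'cy': 194.38203042489332, 'R': array([[ 0.88347229,  0.46847601, -0.00263477],
       [ 0.39776886, -0.75307718, -0.52407509],
       [-0.24750079,  0.46195779, -0.85166799]]), 't': array([-0.49781889, -0.18784461,  1.13289831])}
top {'vfov': 44.4658070839651, 'cx': 256.18380750794825, 'cy': 196.26139603809963, 'R': array([[ 0.00970429, -0.99968919, -0.02296398],
       [-0.9962772 , -0.0076988 , -0.08586308],
       [ 0.0856596 ,  0.02371173, -0.99604226]]), 't': array([0.0084501 , 0.54855401, 1.36281569])}
```

View pics/scene0.png

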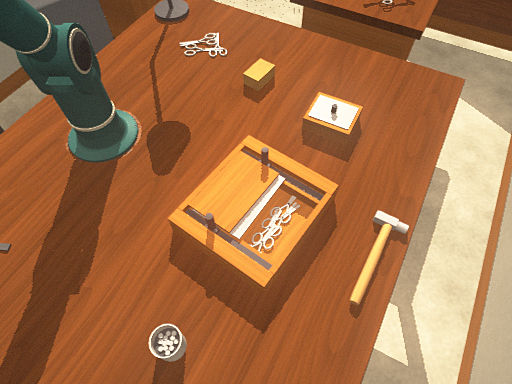

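View pics/top0.png

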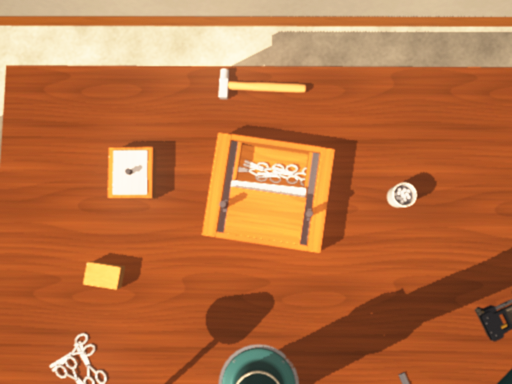

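The scene view shows the open case with its knobs near (265,155) and (210,220), and the pot at (167,342). In the top view the knobs are near (225,203) and (310,211), the pot at (402,195). Next I'll measure them from depth.

```bash
cat > h.py <<'E'
import numpy as np,cv2
def cloud(p,d,c):
    h,w=d.shape;f=h/2/np.tan(np.radians(float(c['vfov']))/2)
    v,u=np.mgrid[:h,:w]
    X=np.stack([(u-c['cx'])/f*d,(v-c['cy'])/f*d,d],-1)
    return (X-c['t'])@c['R']
def proj(P,c,h=384):
    f=h/2/np.tan(np.radians(float(c['vfov']))/2);q=c['R']@np.asarray(P)+c['t'];return q[:2]/q[2]*f+[c['cx'],c['cy']]
def casefit(W,d):
    m=(d>0)&(abs(W[...,2]-.068)<.008)&(W[...,0]>.3)&(W[...,0]<.9)&(abs(W[...,1])<.3)
    n,l,st,_=cv2.connectedComponentsWithStats(m.astype(np.uint8));k=1+np.argmax(st[1:,4])
    return cv2.minAreaRect(W[l==k][:,:2].astype(np.float32)),W[l==k]
E
python3 - <<'E'
from h import *
for n in("scene","top"):
    z=np.load(n+"0.npz");W=cloud(z['p'],z['d'],z);d=z['d']
    r,Q=casefit(W,d);print(n,r,len(Q),np.median(Q[:,2]))
    m=(d>0)&(W[...,2]>.085)&(W[...,2]<.13)&(W[...,0]>.3)&(abs(W[...,1])<.3)
    k,l,st,ce=cv2.connectedComponentsWithStats(m.astype(np.uint8))
    for i in range(1,k):
        if st[i,4]>5:
            q=W[l==i];t=q[q[:,2]>.108];print(' knob',st[i],q.mean(0),len(t),t.mean(0) if len(t) else'',q[:,2].max())
    m=(d>0)&(W[...,2]>.02)&(W[...,2]<.09)&(W[...,1]<-.2)&(W[...,0]>.2)&(W[...,1]>-.5)
    k,l,st,ce=cv2.connectedComponentsWithStats(m.astype(np.uint8))
    for i in range(1,k):
        if st[i,4]>40:
            q=W[l==i];print(' pot?',st[i],q.min(0),q.max(0))
E
```

```text
scene ((0.5586185455322266, -0.023929491639137268), (0.3411460518836975, 0.3015236556529999), 82.0295181274414) 7973 0.06771166120584528
 knob [261 147   8  13  88] [0.52170057 0.09889202 0.10683751] 47 [0.52113838 0.10080823 0.11535527] 0.11892658063851601
 knob [205 213  10  14  98] [ 0.49905151 -0.13883654  0.1083287 ] 61 [ 0.49778387 -0.13739313  0.11556553] 0.11907710250154557
 pot? [232 265  36  29 327] [ 0.59174004 -0.2131795   0.02033226] [ 0.68580242 -0.20002461  0.07099119]
 pot? [ 149  324   37   37 1017] [ 0.52081562 -0.44235156  0.02010904] [ 0.58812754 -0.37592811  0.07331124]
top ((0.5588191747665405, -0.022981956601142883), (0.3403840661048889, 0.30135059356689453), 81.90756225585938) 7475 0.067755757205957
 knob [219 201   8   8  46] [0.51778156 0.10275421 0.11452966] 42 [0.51836839 0.10313833 0.11659279] 0.12374037403642138
 knob [305 210   8   8  49] [ 0.49430215 -0.13368969  0.11296908] 42 [ 0.49508874 -0.1342787   0.11625417] 0.12425624965535265
 pot? [331 149   4  27  64] [ 0.6080018  -0.21066686  0.06195878] [ 0.68266462 -0.2008088   0.07224451]
 pot? [389 183  28  25 530] [ 0.51991945 -0.44121705  0.02068326] [ 0.58564643 -0.3737002   0.07579335]
```

```bash
cat >> h.py <<'E'
from scipy.spatial.transform import Rotation as Ro
C=np.array([.5587,-.0235]);A=np.radians(-8.0)
ex=np.array([np.cos(A),np.sin(A)]);ey=np.array([-ex[1],ex[0]])
def tocase(p): q=np.asarray(p)[:2]-C; return q@ex*1e3,q@ey*1e3
Rt=Ro.from_matrix(np.column_stack([[*ex,0],[*-ey,0],[0,0,-1]]))
def go(s,cx,cy,z):
    T=np.array([*(C+cx/1e3*ex+cy/1e3*ey),z]);R=Ro.from_quat(s['orientation'])
    print('delta',np.round(R.inv().apply(T-s['ee_pos'])/.2,4),'twist',np.round((R.inv()*Rt).as_rotvec()/np.pi,4),'tcp case',np.round(tocase(s['ee_pos']),1),s['ee_pos'][2].round(4),'t',s['t'])
E
python3 - <<'E'
from h import *; from bench import *
s=sense();go(s,-100,-120,.2)
for p in([.5184,.1031],[.4951,-.1343],[.5211,.1008],[.4978,-.1374]):print(tocase(p))
E
```

```text
delta [ 1.737  -1.7304  0.0712] twist [-0.0005  0.0002  0.1831] tcp case [-203.1 -599.4] 0.2138 t 0.1
(np.float64(-57.52711775182957), np.float64(119.75926153399216))
(np.float64(-47.56066958558862), np.float64(-118.57311123762616))
(np.float64(-54.53329583401914), np.float64(117.85741234847875))
(np.float64(-44.455509187010136), np.float64(-121.26717487813285))
```

>>> {"method": "send_rows", "body": {
  "gripper": [1,1,1,1,1,1,1,1,1,1,1,1],
  "delta_pos": [
    [0.1,-0.1,0],
    [0.2,-0.2,0],
    [0.3,-0.3,0],
    [0.4,-0.4,0],
    [0.5,-0.5,0],
    [0.6,-0.6,0],
    [0.7,-0.7,0],
    [0.8,-0.8,0],
    [0.87,-0.87,0],
    [0.87,-0.87,0],
    [0.87,-0.87,0],
    [0.87,-0.87,0]
  ],
  "twist": [
    [0,0,0.02],
    [0,0,0.04],
    [0,0,0.06],
    [0,0,0.08],
    [0,0,0.1],
    [0,0,0.12],
    [0,0,0.14],
    [0,0,0.16],
    [0,0,0.183],
    [0,0,0.183],
    [0,0,0.183],
    [0,0,0.183]
  ]
}}

```text
t: 1.1
ee_pos: [0.3579, -0.3586, 0.214]
orientation: [0.998, -0.069, -0.001, -0.0]
contact_force: [0.1, 0.2, 0.6]
gripper_width: 0.014
```

Run:
```python
from h import *; from bench import *
go(sense(),-100,-120,.2)
```

```text
delta [ 0.2618 -1.1987  0.0704] twist [-0.0002  0.0004  0.0002] tcp case [-152.2 -359.8] 0.214 t 1.1
```

>>> {"method": "send_rows", "body": {
  "gripper": [1,1,1,1,1,1,1,1,1],
  "delta_pos": [
    [0.05,-0.15,0],
    [0.1,-0.3,0],
    [0.15,-0.45,0],
    [0.2,-0.6,0],
    [0.23,-0.75,0],
    [0.26,-0.9,0],
    [0.26,-0.98,0],
    [0.26,-0.98,0],
    [0.26,-0.98,0]
  ],
  "twist": [
    [0,0,0],
    [0,0,0],
    [0,0,0],
    [0,0,0],
    [0,0,0],
    [0,0,0],
    [0,0,0],
    [0,0,0],
    [0,0,0]
  ]
}}

```text
t: 1.85
ee_pos: [0.4366, -0.1727, 0.2139]
orientation: [0.998, -0.069, -0.001, -0.0]
contact_force: [-0.1, -0.2, 0.4]
gripper_width: 0.0008
```

>>> {"method": "send_rows", "body": {
  "gripper": [1,1,1,1,1,1,1,1,1],
  "delta_pos": [
    [0,-0.1,0.1],
    [0,-0.22,0.2],
    [0,-0.22,0.3],
    [0,-0.22,0.4],
    [0,-0.22,0.5],
    [0,-0.22,0.55],
    [0,-0.22,0.62],
    [0,-0.22,0.62],
    [0,-0.22,0.62]
  ],
  "twist": [
    [0,0,0],
    [0,0,0],
    [0,0,0],
    [0,0,0],
    [0,0,0],
    [0,0,0],
    [0,0,0],
    [0,0,0],
    [0,0,0]
  ]
}}

```text
t: 2.6
ee_pos: [0.4422, -0.1304, 0.0898]
orientation: [0.998, -0.07, -0.001, -0.0]
contact_force: [0.1, -0.1, 0.6]
gripper_width: 0.0002
```

Run:
```python
from h import *; from bench import *
go(sense(),-80,-120,.09)
p,d=grab_frame("scene");cv2.imwrite("pics/s1.png",p[:,:,::-1])
```

```text
delta [ 0.1026 -0.0105 -0.0014] twist [ 0.      0.0008 -0.0004] tcp case [-100.5 -122.1] 0.0898 t 2.6
```

View pics/s1.png

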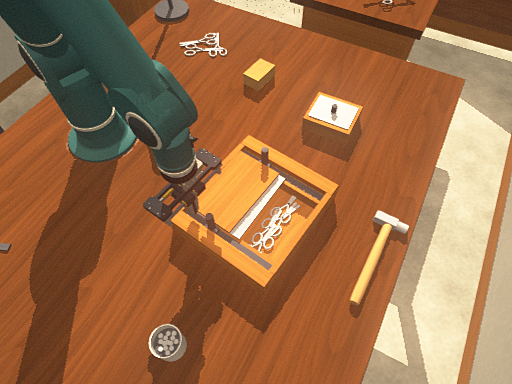

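The closed fingers stand behind the right knob at (210,218). First push: a small one on the right knob.

>>> {"method": "send_rows", "body": {
  "gripper": [1,1,1,1,1,1,1,1,1,1,1,1],
  "delta_pos": [
    [0.04,-0.01,0],
    [0.08,-0.01,0],
    [0.12,-0.01,0],
    [0.14,-0.01,0],
    [0.16,-0.01,0],
    [0.18,-0.01,0],
    [0.2,-0.01,0],
    [0.22,-0.01,0],
    [0.24,-0.01,0],
    [0.25,-0.01,0],
    [0.25,-0.01,0],
    [0.25,-0.01,0]
  ],
  "twist": [
    [0,0,0],
    [0,0,0],
    [0,0,0],
    [0,0,0],
    [0,0,0],
    [0,0,0],
    [0,0,0],
    [0,0,0],
    [0,0,0],
    [0,0,0],
    [0,0,0],
    [0,0,0]
  ]
}}

```text
t: 3.65
ee_pos: [0.4916, -0.135, 0.09]
orientation: [0.998, -0.07, -0.001, -0.0]
contact_force: [-4.8, 0.8, 1.9]
gripper_width: 0.0003
```

```bash
cat >> h.py <<'E'
def knobs(tag,s):
    from bench import grab_frame,get_calibration
    for n in("scene","top"):
        c=get_calibration(n);p,d=grab_frame(n);cv2.imwrite(f"pics/{tag}_{n}.png",p[:,:,::-1]);W=cloud(p,d,c)
        q=W-[*C,0];X=q[...,:2]@ex;Y=q[...,:2]@ey
        for nm,y in(("L",.12),("R",-.12)):
            m=(d>0)&(W[...,2]>.108)&(W[...,2]<.124)&(abs(Y-y)<.012)&(X>-.075)&(X<.08)
            k,l,st,_=cv2.connectedComponentsWithStats(m.astype(np.uint8))
            print(n,nm,[(int(st[i,4]),round(X[l==i].mean()*1e3,1),round(Y[l==i].mean()*1e3,1),round(X[l==i].max()*1e3,1)) for i in range(1,k) if st[i,4]>8])
        m=(d>0)&(W[...,2]>.02)&(W[...,2]<.09)&(W[...,1]<-.35)&(W[...,1]>-.48)&(W[...,0]>.45)&(W[...,0]<.65)
        if m.any(): print(n,'pot',W[m].min(0).round(3),W[m].max(0).round(3))
E
python3 - <<'E'
from h import *; from bench import *
s=sense();go(s,-80,-120,.09);print(s['contact_force']);knobs('k1',s)
E
```

```text
delta [-0.1455  0.0012  0.0005] twist [ 0.      0.0009 -0.0002] tcp case [ -50.9 -119.8] 0.09 t 3.65
[-4.80300895  0.76504151  1.9169516 ]
scene L [(47, np.float64(-54.7), np.float64(117.7), np.float64(-45.5))]
scene R [(82, np.float64(-31.7), np.float64(-120.9), np.float64(-20.3))]
scene pot [ 0.52  -0.442  0.02 ] [ 0.588 -0.376  0.074]
top L [(42, np.float64(-57.6), np.float64(119.8), np.float64(-48.7))]
top R []
top pot [ 0.52  -0.441  0.021] [ 0.586 -0.373  0.075]
```

View pics/k1_scene.png

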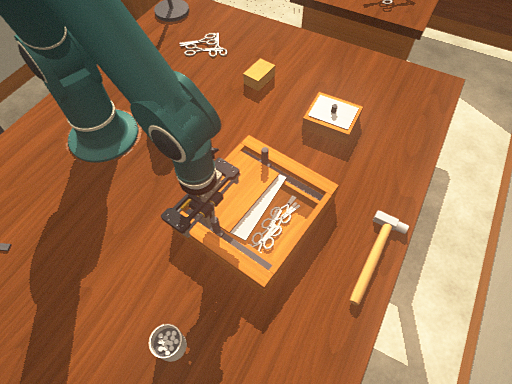

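>>> {"method": "send_rows", "body": {
  "gripper": [1,1,1,1,1,1,1,1,1,1,1],
  "delta_pos": [
    [-0.1,0,0],
    [-0.2,0,0],
    [-0.22,-0.1,0],
    [-0.22,-0.25,0],
    [-0.22,-0.4,0],
    [-0.22,-0.55,0],
    [-0.22,-0.7,0],
    [-0.22,-0.85,0],
    [-0.22,-0.98,0],
    [-0.22,-0.98,0],
    [-0.22,-0.98,0]
  ],
  "twist": [
    [0,0,0],
    [0,0,0],
    [0,0,0],
    [0,0,0],
    [0,0,0],
    [0,0,0],
    [0,0,0],
    [0,0,0],
    [0,0,0],
    [0,0,0],
    [0,0,0]
  ]
}}

```text
t: 4.67
ee_pos: [0.4768, 0.067, 0.0905]
orientation: [0.998, -0.068, 0.0, -0.001]
contact_force: [0.7, -1.4, -0.1]
gripper_width: 0.0007
```

Run:
```python
from h import *; from bench import *
s=sense();go(s,-25,120,.09);print(s['contact_force'])
```

```text
delta [ 0.3443 -0.2078  0.0026] twist [-0.0005 -0.      0.0009] tcp case [-93.7  78.3] 0.0905 t 4.6667
[ 0.65054263 -1.43969405 -0.06501066]
```

>>> {"method": "send_rows", "body": {
  "gripper": [1,1,1,1,1,1,1,1,1,1,1,1,1,1,1,1,1,1],
  "delta_pos": [
    [0,-0.1,0],
    [0,-0.2,0],
    [0.0,-0.208,0],
    [0.03,-0.208,0],
    [0.06,-0.208,0],
    [0.09,-0.208,0],
    [0.12,-0.208,0],
    [0.14,-0.208,0],
    [0.165,-0.208,0],
    [0.19,-0.208,0],
    [0.215,-0.208,0],
    [0.24,-0.208,0],
    [0.265,-0.208,0],
    [0.29,-0.208,0],
    [0.315,-0.208,0],
    [0.34,-0.208,0],
    [0.34,-0.208,0],
    [0.34,-0.208,0]
  ],
  "twist": [
    [0,0,0],
    [0,0,0],
    [0,0,0],
    [0,0,0],
    [0,0,0],
    [0,0,0],
    [0,0,0],
    [0,0,0],
    [0,0,0],
    [0,0,0],
    [0,0,0],
    [0,0,0],
    [0,0,0],
    [0,0,0],
    [0,0,0],
    [0,0,0],
    [0,0,0],
    [0,0,0]
  ]
}}

```text
t: 6.17
ee_pos: [0.5498, 0.0975, 0.0901]
orientation: [0.998, -0.069, -0.0, -0.0]
contact_force: [-1.2, -0.5, 0.9]
gripper_width: 0.0003
```

Run:
```python
from h import *; from bench import *
s=sense();go(s,-80,120,.09);print(s['contact_force']);knobs('k2',s)
```

```text
delta [-0.272  -0.0073  0.0007] twist [-0.0002  0.0002  0.0004] tcp case [-25.6 118.6] 0.0901 t 6.1667
[-1.22597498 -0.47803173  0.85374327]
scene L [(67, np.float64(-5.9), np.float64(117.6), np.float64(5.5))]
scene R [(57, np.float64(-28.6), np.float64(-121.3), np.float64(-20.1))]
scene pot [ 0.521 -0.442  0.02 ] [ 0.588 -0.376  0.073]
top L []
top R [(43, np.float64(-31.9), np.float64(-119.0), np.float64(-21.5))]
top pot [ 0.52  -0.442  0.021] [ 0.586 -0.374  0.076]
```

>>> {"method": "send_rows", "body": {
  "gripper": [1,1,1,1,1,1,1,1,1,1,1],
  "delta_pos": [
    [-0.1,0,0],
    [-0.2,0,0],
    [-0.22,0.1,0],
    [-0.22,0.25,0],
    [-0.22,0.4,0],
    [-0.22,0.55,0],
    [-0.22,0.7,0],
    [-0.22,0.85,0],
    [-0.22,0.98,0],
    [-0.22,0.98,0],
    [-0.22,0.98,0]
  ],
  "twist": [
    [0,0,0],
    [0,0,0],
    [0,0,0],
    [0,0,0],
    [0,0,0],
    [0,0,0],
    [0,0,0],
    [0,0,0],
    [0,0,0],
    [0,0,0],
    [0,0,0]
  ]
}}

```text
t: 7.18
ee_pos: [0.48, -0.0917, 0.0903]
orientation: [0.997, -0.071, 0.001, -0.0]
contact_force: [-0.2, 1.1, -0.5]
gripper_width: 0.0002
```

Run:
```python
from h import *; from bench import *
s=sense();go(s,5,-120,.09);print(s['contact_force'])
```

```text
delta [0.3678 0.207  0.0022] twist [-0.0003 -0.0007 -0.0006] tcp case [-68.5 -78.5] 0.0903 t 7.1833
[-0.21455736  1.12124345 -0.52934586]
```

>>> {"method": "send_rows", "body": {
  "gripper": [1,1,1,1,1,1,1,1,1,1,1,1,1,1,1,1,1,1,1],
  "delta_pos": [
    [0,0.1,0],
    [0,0.2,0],
    [0.0,0.207,0],
    [0.03,0.207,0],
    [0.06,0.207,0],
    [0.09,0.207,0],
    [0.12,0.207,0],
    [0.14,0.207,0],
    [0.165,0.207,0],
    [0.19,0.207,0],
    [0.215,0.207,0],
    [0.24,0.207,0],
    [0.265,0.207,0],
    [0.29,0.207,0],
    [0.315,0.207,0],
    [0.34,0.207,0],
    [0.365,0.207,0],
    [0.365,0.207,0],
    [0.365,0.207,0]
  ],
  "twist": [
    [0,0,0],
    [0,0,0],
    [0,0,0],
    [0,0,0],
    [0,0,0],
    [0,0,0],
    [0,0,0],
    [0,0,0],
    [0,0,0],
    [0,0,0],
    [0,0,0],
    [0,0,0],
    [0,0,0],
    [0,0,0],
    [0,0,0],
    [0,0,0],
    [0,0,0],
    [0,0,0],
    [0,0,0]
  ]
}}

```text
t: 8.77
ee_pos: [0.5466, -0.1415, 0.09]
orientation: [0.998, -0.07, 0.001, -0.001]
contact_force: [-0.9, 2.3, -1.1]
gripper_width: 0.0006
```

Run:
```python
from h import *; from bench import *
s=sense();go(s,-80,-120,.09);print(s['contact_force']);knobs('k3',s)
```

```text
delta [-0.4222  0.0075 -0.0006] twist [-0.0006 -0.0004 -0.    ] tcp case [   4.4 -118.5] 0.09 t 8.7667
[-0.89533582  2.2846814  -1.05694946]
scene L [(50, np.float64(-3.2), np.float64(117.4), np.float64(5.7))]
scene R [(81, np.float64(23.9), np.float64(-121.2), np.float64(34.8))]
scene pot [ 0.521 -0.442  0.02 ] [ 0.588 -0.376  0.073]
top L [(41, np.float64(-6.4), np.float64(120.0), np.float64(4.4))]
top R []
top pot [ 0.52  -0.441  0.022] [ 0.586 -0.374  0.075]
```

>>> {"method": "send_rows", "body": {
  "gripper": [1,1,1,1,1,1,1,1,1,1,1],
  "delta_pos": [
    [-0.12,0,0],
    [-0.23,0,0],
    [-0.25,-0.1,0],
    [-0.25,-0.25,0],
    [-0.25,-0.4,0],
    [-0.25,-0.55,0],
    [-0.25,-0.7,0],
    [-0.25,-0.85,0],
    [-0.25,-0.98,0],
    [-0.25,-0.98,0],
    [-0.25,-0.98,0]
  ],
  "twist": [
    [0,0,0],
    [0,0,0],
    [0,0,0],
    [0,0,0],
    [0,0,0],
    [0,0,0],
    [0,0,0],
    [0,0,0],
    [0,0,0],
    [0,0,0],
    [0,0,0]
  ]
}}

```text
t: 9.78
ee_pos: [0.5253, 0.0605, 0.0906]
orientation: [0.998, -0.068, 0.002, -0.001]
contact_force: [0.4, -1.3, -0.3]
gripper_width: 0.0006
```

Run:
```python
from h import *; from bench import *
s=sense();go(s,30,120,.09);print(s['contact_force'])
```

```text
delta [ 0.3744 -0.2063  0.0047] twist [-0.0006 -0.0012  0.0008] tcp case [-44.8  78.5] 0.0906 t 9.7833
[ 0.40314505 -1.26704694 -0.32836089]
```

>>> {"method": "send_rows", "body": {
  "gripper": [1,1,1,1,1,1,1,1,1,1,1,1,1,1,1,1,1,1,1],
  "delta_pos": [
    [0,-0.1,0],
    [0,-0.2,0],
    [0.0,-0.206,0],
    [0.03,-0.206,0],
    [0.06,-0.206,0],
    [0.09,-0.206,0],
    [0.12,-0.206,0],
    [0.14,-0.206,0],
    [0.165,-0.206,0],
    [0.19,-0.206,0],
    [0.215,-0.206,0],
    [0.24,-0.206,0],
    [0.265,-0.206,0],
    [0.29,-0.206,0],
    [0.315,-0.206,0],
    [0.34,-0.206,0],
    [0.375,-0.206,0],
    [0.375,-0.206,0],
    [0.375,-0.206,0]
  ],
  "twist": [
    [0,0,0],
    [0,0,0],
    [0,0,0],
    [0,0,0],
    [0,0,0],
    [0,0,0],
    [0,0,0],
    [0,0,0],
    [0,0,0],
    [0,0,0],
    [0,0,0],
    [0,0,0],
    [0,0,0],
    [0,0,0],
    [0,0,0],
    [0,0,0],
    [0,0,0],
    [0,0,0],
    [0,0,0]
  ]
}}

```text
t: 11.37
ee_pos: [0.6053, 0.0897, 0.0904]
orientation: [0.998, -0.069, 0.002, -0.0]
contact_force: [-1.9, -0.9, -1.0]
gripper_width: 0.0006
```

Run:
```python
from h import *; from bench import *
s=sense();go(s,-80,120,.09);print(s['contact_force']);knobs('k4',s)
```

```text
delta [-5.519e-01 -7.500e-03  3.000e-04] twist [-0.0004 -0.001   0.0003] tcp case [ 30.4 118.6] 0.0904 t 11.3667
[-1.91182239 -0.85504659 -1.02592421]
scene L [(65, np.float64(49.7), np.float64(117.9), np.float64(61.1))]
scene R [(65, np.float64(26.6), np.float64(-121.8), np.float64(35.3))]
scene pot [ 0.521 -0.442  0.02 ] [ 0.588 -0.376  0.074]
top L []
top R [(42, np.float64(23.3), np.float64(-119.4), np.float64(32.0))]
top pot [ 0.52  -0.441  0.02 ] [ 0.586 -0.374  0.078]
```

>>> {"method": "send_rows", "body": {
  "gripper": [1,1,1,1,1],
  "delta_pos": [
    [0.02,0,0],
    [0.035,0,0],
    [0.046,0,0],
    [0.046,0,0],
    [0.046,0,0]
  ],
  "twist": [
    [0,0,0],
    [0,0,0],
    [0,0,0],
    [0,0,0],
    [0,0,0]
  ]
}}

```text
t: 11.88
ee_pos: [0.6142, 0.0893, 0.0907]
orientation: [0.998, -0.069, 0.002, -0.001]
contact_force: [-4.8, 0.1, 0.8]
gripper_width: 0.0001
```

>>> {"method": "send_rows", "body": {
  "gripper": [1,1,1,1,1,1,1,1,1,1,1],
  "delta_pos": [
    [-0.12,0,0],
    [-0.24,0,0],
    [-0.27,0.1,0],
    [-0.27,0.25,0],
    [-0.27,0.4,0],
    [-0.27,0.55,0],
    [-0.27,0.7,0],
    [-0.27,0.85,0],
    [-0.27,0.98,0],
    [-0.27,0.98,0],
    [-0.27,0.98,0]
  ],
  "twist": [
    [0,0,0],
    [0,0,0],
    [0,0,0],
    [0,0,0],
    [0,0,0],
    [0,0,0],
    [0,0,0],
    [0,0,0],
    [0,0,0],
    [0,0,0],
    [0,0,0]
  ]
}}

```text
t: 12.8
ee_pos: [0.5348, -0.0994, 0.0906]
orientation: [0.998, -0.071, 0.003, -0.0]
contact_force: [-0.6, 1.3, 0.4]
gripper_width: 0.0002
```

Run:
```python
from h import *; from bench import *
s=sense();go(s,40,-120,.09);print(s['contact_force']);knobs('k5',s)
```

```text
delta [0.2657 0.207  0.0044] twist [-0.0004 -0.002  -0.0005] tcp case [-13.1 -78.5] 0.0906 t 12.8
[-0.60435635  1.2685665   0.3921494 ]
scene L [(50, np.float64(61.3), np.float64(117.3), np.float64(69.3))]
scene R [(62, np.float64(26.3), np.float64(-121.6), np.float64(34.9))]
scene pot [ 0.521 -0.442  0.02 ] [ 0.588 -0.376  0.074]
top L [(42, np.float64(58.2), np.float64(119.9), np.float64(66.8))]
top R []
top pot [ 0.52  -0.441  0.023] [ 0.586 -0.374  0.075]
```

L is at about 59.5 mm. Now the last push, on R.

>>> {"method": "send_rows", "body": {
  "gripper": [1,1,1,1,1,1,1,1,1,1,1,1,1,1,1],
  "delta_pos": [
    [0,0.1,0],
    [0,0.2,0],
    [0.0,0.207,0],
    [0.03,0.207,0],
    [0.06,0.207,0],
    [0.09,0.207,0],
    [0.12,0.207,0],
    [0.14,0.207,0],
    [0.165,0.207,0],
    [0.19,0.207,0],
    [0.215,0.207,0],
    [0.24,0.207,0],
    [0.264,0.207,0],
    [0.264,0.207,0],
    [0.264,0.207,0]
  ],
  "twist": [
    [0,0,0],
    [0,0,0],
    [0,0,0],
    [0,0,0],
    [0,0,0],
    [0,0,0],
    [0,0,0],
    [0,0,0],
    [0,0,0],
    [0,0,0],
    [0,0,0],
    [0,0,0],
    [0,0,0],
    [0,0,0],
    [0,0,0]
  ]
}}

```text
t: 14.15
ee_pos: [0.5817, -0.1429, 0.0903]
orientation: [0.998, -0.067, 0.002, -0.002]
contact_force: [-1.8, 2.5, 0.0]
gripper_width: 0.0001
```

>>> {"method": "send_rows", "body": {
  "gripper": [1,1,1,1,1,1,1,1,1,1],
  "delta_pos": [
    [-0.1,0,0],
    [-0.2,0,0],
    [-0.3,0,-0.1],
    [-0.3,0,-0.2],
    [-0.3,0,-0.3],
    [-0.4,0,-0.4],
    [-0.5,0,-0.5],
    [-0.5,0,-0.5],
    [-0.5,0,-0.5],
    [-0.5,0,-0.5]
  ],
  "twist": [
    [0,0,0],
    [0,0,0],
    [0,0,0],
    [0,0,0],
    [0,0,0],
    [0,0,0],
    [0,0,0],
    [0,0,0],
    [0,0,0],
    [0,0,0]
  ]
}}

```text
t: 14.98
ee_pos: [0.4829, -0.1299, 0.1898]
orientation: [0.998, -0.067, 0.003, -0.002]
contact_force: [-0.0, 0.4, -0.4]
gripper_width: 0.0005
```

Run:
```python
from h import *; from bench import *
s=sense();go(s,40,-120,.09);print(s['contact_force']);knobs('k6',s)
```

```text
delta [0.4979 0.0244 0.5019] twist [-0.0011 -0.002   0.0015] tcp case [ -60.2 -116. ] 0.1898 t 14.9833
[-0.00819667  0.41585942 -0.37757326]
scene L [(49, np.float64(61.1), np.float64(117.3), np.float64(69.9))]
scene R [(63, np.float64(61.0), np.float64(-121.4), np.float64(69.6))]
scene pot [ 0.521 -0.442  0.021] [ 0.588 -0.376  0.073]
top L [(42, np.float64(58.3), np.float64(120.0), np.float64(67.6))]
top R [(45, np.float64(58.2), np.float64(-119.2), np.float64(67.9))]
top pot [ 0.52  -0.442  0.02 ] [ 0.586 -0.374  0.074]
```

View pics/k6_scene.png

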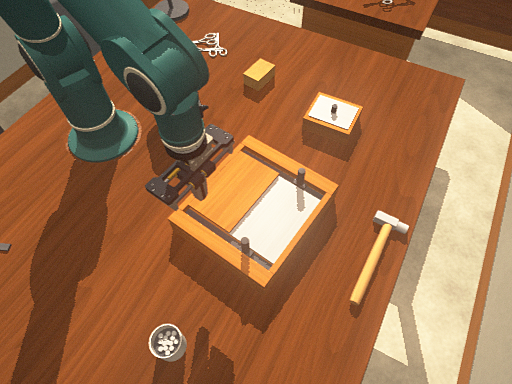

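The lid covers the well, with the knobs at (301,178) and (246,245). The pot stands unmoved at (167,342), and the gripper is clear of everything.

```bash
python3 -c "
from bench import *
print(sign_off())"
```

```text
the job is handed in; nothing more can be done
None
```

The lid is shut over the scissors and the job is handed in. I used the closed fingers to push the two knobs by turns: right, left, right, left, right.

- **Knobs:** both ended at about +58 to +61 mm along the case (more than 50 is needed). The two cameras differ by about 3 mm, and both values pass.
- **Lead:** by my measurements neither knob got more than about 35 mm ahead of the other; the limit is 50 mm.
- **Forces:** contact forces read after each push were about 5 N or less. I did not log peaks during the moves.
- **Pot and finish:** the pot stands upright where it started, to within the measurement noise. The gripper was lifted clear at about 15 s of the 64 s allowed.
- **Checks:** none failed.

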